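Free the left-hand locking screw and draw its blanking slide

ROBOT

A 6-joint arm with a two-finger parallel gripper is mounted at the origin on the work surface. World frame = base frame: x ahead of the robot, y to its left, z up, the work surface at z = 0. Lengths are in mm, angles in rad, forces in N, time in s.
With the tool pointing down it reaches from about 275 to 1000 mm from the base axis. Payload 8.4 kg.
Tool frame: the origin (TCP) lies at the very end of the fingers, on their centre line; the grasp point (between the pads) lies 19 mm behind it; z points along the fingers, y is the line along which they close (so a half turn about z gives the same grasp; the last joint's range is limited). The gripper opens to 85 mm and grips with 20 to 120 N. Pads are 22 mm wide; open, the fingers measure 114 mm over their backs; the gripper's body (76 mm by 85 mm) begins 54 mm behind the grasp point. The pads swing forward as they close: fully open they stand 13 mm farther back than shut.
Start: joints at [-1.268, 0.353, 1.633, -0, 1.155, -0.002], TCP at [187.562, -596.195, 231.281] pointing down, gripper open.
Joint ranges: [-2.63, 2.63], [-0.92, 2.1], [0.06, 2.66], [-1.3, 4.44], [0, 2.69], [-3.02, 3.02]. Speed limits (rad/s): [2.22, 2.22, 2.79, 3.14, 3.14, 3.14].

INTERFACE

Orientations are given as [roll, pitch, yaw] about the fixed x, y, z axes, in that order (R = Rz(yaw) Ry(pitch) Rx(roll)).
In Python, from rig import sensors, grab_frame, camera_params, order gives the robot as it stands. The module is installed in compiled form; this text tells all that it offers.
- The arm moves only by the tool move_arm, never from a script. Its argument "motion" is a list of rows, each a list of 7 numbers: the turn, a rotation vector about the tool's x, y, z in fractions of the full range, 1 being pi/2 rad, then the shift along the tool's x, y, z in fractions of the full range, 1 being 0.3 m, then the finger opening in m, from 0 to 0.0854. A call has 1 to 8 rows; each row is the pose to reach, as a shift and turn from the pose commanded when the call began, along the tool's axes at that moment; what a row does not reach only later rows make up. A row lasts 1/8 s, in which the tool goes at most 62.5 mm and 10.7 degrees, less where a joint would pass 70% of its speed; a pose out of reach is approached as far as the arm can. No shift or turn number may pass 1 either way. A call with a gripper value outside its range is refused whole. The fingers move at their own pace and stop on an object; "grip_force" is the grip in N (left out, the last holds). Time passes only in rows, so rows that repeat a pose let the fingers close. It gives the time, the measured TCP pose, the force, the opening and the grip force at its end, in the units of the state.
- sensors.sense(): the state, without advancing time (a new reading comes with each control period).
- grab_frame(name): name is "scene" or "top" or "wrist"; returns (picture, depth): 480x640x3 uint8, red, green, blue; 480x640 float32, mm along the optical axis (not along the pixel's ray), 0 where there is no reading.
- camera_params(name): a dict with "camera_matrix" (3x3 intrinsics, pixels), "world_from_camera" (4x4, takes a point from camera to world coordinates). Camera axes: x right, y down, z forward; pixel columns grow to the right and rows downward; lengths in mm; the calibration is good to about 2 mm. The wrist camera is an equidistant fisheye: a pixel r from the principal point sees the ray r / f radians off the axis. A picture is of the moment at which its call begins: read the wrist's pose just before it. camera_params takes no time and is no camera call; for the wrist camera it gives the pose at the moment of the call.
- order.sign_off(): hands the job in; it is judged then, once.
The state is a dict: "clock": time; "qpos": joint angles; "qvel": joint speeds; "joint_efforts": joint torques, N m; "eef_pos": TCP position; "tcp_rot": TCP orientation; "contact_force": force on the tool from outside, world axes, zero at the start; "wrist_torque": the same for the moment, N m; "opening": opening from 0.0 (shut) to 1.0 (fully open); "grasp_force": force on a finger pad.
Only numpy, scipy, OpenCV 4.12 (cv2) and the standard library are available. Lean on these libraries where they do the work, as an engineer would, in place of code of your own. Each camera call takes 0.05 s, during which the arm holds its last target. There are 200 camera calls.

TASK

One of the manifold's two look-alike locking screws has a left-hand thread (it loosens clockwise): find which by gently trying the knobs both ways, never forcing one hard the tight way. Unscrew the left-hand one until its pin is out of its blanking slide, draw that slide straight out and lay it flat in the grey tray, lowered by hand, not dropped. Leave the other screw locked, save for the few degrees of the trial, with its slide in place, and do not move the grinder, grease tin or spanner.

Things in the scene. Friction and masses are not known exactly. Their poses are not given: they have to be found in the camera images.
- manifold: Fixed grey block, 125 x 220 x 30 mm, with two alike dark bridges 140 mm apart and a gauge between (top 49 mm up). Origin on the bench midway between the screw axes; x points to its back, y from outlet 2 to outlet 1, z up; it reaches from x = -85 to +40 mm (pipes +75). Bridges: x = -22 to +30 mm, 69 mm wide, tops 53 mm up. Slides run along x on its top, 2.5 mm play each side, back stop.
- outlet_1 (a point): On the locking screw's upright axis at outlet 1 (+y side), 81 mm above the bench: mid-height of its knob when tight. The knob is round, black and fluted, 34 mm in diameter, 24 mm high (69 to 93 mm up), on a 25 mm collar; grip it across its diameter in any direction. Which outlet has the left-hand screw changes from start to start and cannot be seen.
- outlet_2 (a point): The same point at outlet 2 (-y side), with an identical knob. Each knob turns with about 0.06 N m of friction at any angle and stays where it is left. Turned the tight way from 0 it does not screw on: it only winds up the rubber seat under it, with 1.8 N m per rad, and springs back when let go. A trial turn of 0.1 to 0.16 rad is safe and tells the way. A grip of 40 N holds the knob.
- screw_m (a joint): Turn of the left-hand screw in rad, at whichever outlet it is fitted: 0 tight (as at the start), growing as it is unscrewed, clockwise seen from above; end stop at 3.8. A quick thread: the knob rises 16 mm per turn (2.55 mm per rad). Its 8 mm pin reaches 6 mm into the slide's 14 mm square hole when tight and is clear from 2.4 rad; turn it 2.7 or more.
- screw_n (a joint): Turn of the ordinary right-hand screw in rad, at the other outlet: 0 tight (as at the start), growing as it is unscrewed, counter-clockwise seen from above. Otherwise the same as the left-hand one. To be left locked, turned by less than 0.6.
- seal_m (a joint): Elastic wind-up, in rad, of the rubber seat under the left-hand screw (its torque is 1.8 N m per rad): 0 at rest, negative when the knob is forced the tight way (beyond -0.22, about 0.4 N m, the seat is harmed), about +0.03 while it is being unscrewed against its friction.
- seal_n (a joint): The same for the right-hand screw at the other outlet.
- slide_1: Loose blanking slide in outlet 1, about 0.25 kg: bare aluminium plate 8 mm thick, 40 mm wide, 130 mm long, with an upright dark fin as its handle at the robot's end. Origin on the underside at the centre of the pin hole (on the screw's axis when home, 30 mm above the bench); x along the plate to its back end, z up. The plate reaches from x = -100 to +30 mm.
- slide_2: The identical loose slide in outlet 2. On each, the fin is centred at x = -94 mm, y = 0, 26 mm long in x, 12 mm thick in y, its top 44 mm above the underside (74 mm above the bench when home); grip it from above across its thickness. Once its pin is clear, draw the slide 52 mm or more along its -x to be out of the bridge; then it can be lifted.
- tray: Empty grey open tray fixed on the bench to one side, 210 (x) x 140 (y) x 30 mm high, walls and floor 4 mm thick. Origin under its centre. The slide fits in flat, lengthways along x.
- grinder: Bystander: angle grinder lying on the bench, about 310 mm long, 70 mm high, 1.8 kg. Origin under its middle.
- tin: Bystander: bare metal grease tin with a lid, standing, 60 mm in diameter, 75 mm high. Origin under its centre.
- spanner: Bystander: steel spanner lying flat on the bench, 190 mm long. Origin under its middle.
There are look-alikes about, which are no part of the job. Leave any green look-alike of the slide_2 alone.

How it is judged:
By the outcome, as a careful person would: the job done as asked, in the order asked, and still so for the second after the job is handed in, with the robot touching nothing.
It also fails if it takes over 67 s, if anything falls off the work surface, if the arm or the gripper's body presses on something with over 40 N, if the wrist force passes 120 N, or if a joint passes its speed limit or range.

## Working session

There is one attempt and no reset: what is moved stays moved. The work goes in short steps, Python scripts to look and compute and a tool call to move; the robot and the scene stay as the last step left them, time stands still between calls to the robot, and variables do not carry over. Pictures are saved under pics/ and viewed, at most 10 in all, crops included, and the job is handed in when it is done.

Besides the shell and the picture viewer there is one more tool, called after "Emit:" as a command line: name --pt "numbers of a row" for each row, then --argument value for the rest. move_arm: Moves the arm, as the interface text tells. Its arguments: {"type":"object","properties":{"motion":{"type":"array","items":{"type":"array","items":{"type":"number"}}},"grip_force":{"type":"number"}},"required":["motion"]}

```bash
mkdir -p pics; python3 - <<'E'
from rig import sensors, grab_frame, camera_params
import cv2,numpy as np
print(sensors.sense())
for n in("scene","top"):
    p,d=grab_frame(n); np.savez(f"pics/{n}0.npz",p=p,d=d)
    cv2.imwrite(f"pics/{n}0.png",p[:,:,::-1]); c=camera_params(n); print(n,c)
E
```

```text
{'clock': 0.0, 'qpos': array([-1.26840353e+00,  3.53630578e-01,  1.63414125e+00,  7.38300177e-06,
        1.15520207e+00, -2.43561204e-03]), 'qvel': array([-0.00016925,  0.00095123,  0.00027457,  0.00047678, -0.00057059,
        0.00137827]), 'joint_efforts': array([ 8.09372832e-04, -6.05253124e+01, -3.42061615e+01,  2.38331177e-04,
        9.62779013e-03, -1.52990862e-05]), 'eef_pos': array([ 187.41895788, -595.73428077,  230.56961014]), 'tcp_rot': array([-3.14021142e+00, -1.01145811e-05,  3.04825412e-01]), 'contact_force': array([ 0.27825549, -0.21118954, -0.17490586]), 'wrist_torque': array([-0.01721926,  0.00100197, -0.05159882]), 'grasp_force': 0.0, 'opening': 0.9977043297363547}
scene {'camera_matrix': array([[498.02605138,   0.        , 320.30094794],
       [  0.        , 498.02605138, 249.74087669],
       [  0.        ,   0.        ,   1.        ]]), 'world_from_camera': array([[-1.21763019e-01,  8.29691165e-01, -5.44780999e-01,
         1.12829252e+03],
       [ 9.92449606e-01,  1.09927976e-01, -5.44023920e-02,
         5.44081106e+01],
       [ 1.47494886e-02, -5.47291887e-01, -8.36811832e-01,
         8.55935191e+02],
       [ 0.00000000e+00,  0.00000000e+00,  0.00000000e+00,
         1.00000000e+00]])}
top {'camera_matrix': array([[524.71191392,   0.        , 323.32247013],
       [  0.        , 524.71191392, 233.99175985],
       [  0.        ,   0.        ,   1.        ]]), 'world_from_camera': array([[ 2.80357488e-02, -9.90632856e-01,  1.33643335e-01,
         4.96692512e+02],
       [-9.99495714e-01, -2.97751813e-02, -1.10343107e-02,
         9.87574706e+00],
       [ 1.49102052e-02, -1.33266585e-01, -9.90968064e-01,
         1.06434736e+03],
       [ 0.00000000e+00,  0.00000000e+00,  0.00000000e+00,
         1.00000000e+00]])}
```

View pics/top0.png

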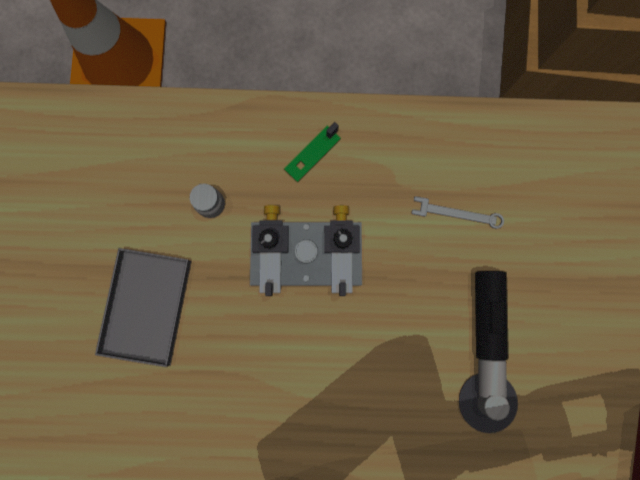

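View pics/scene0.png

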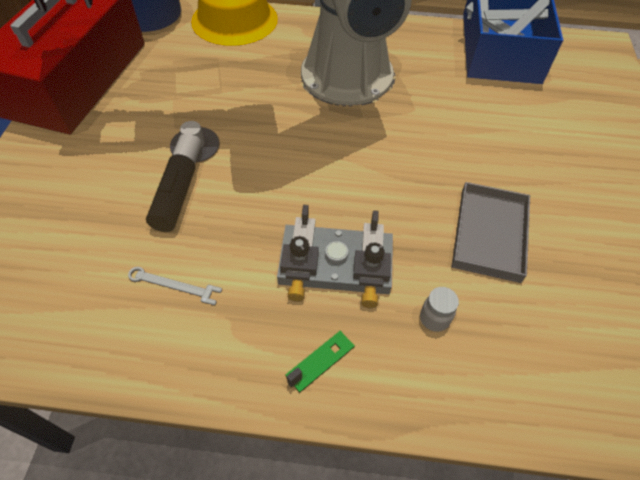

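Left knob in the top view (268,238) is outlet 1 (+y) and right knob (343,238) is outlet 2. The slide plates run down from the knobs to dark fins at (268,288) and (342,288). The green piece at (315,153) is the look-alike, to be left alone. The tray is at (145,305), tin (207,198), spanner (458,212) and grinder (490,350).

```bash
cat > h.py <<'E'
import numpy as np,cv2
from rig import sensors, grab_frame, camera_params
def cloud(p,d,c):
    K=c["camera_matrix"];T=c["world_from_camera"]
    v,u=np.mgrid[:480,:640]
    P=np.stack([(u-K[0,2])/K[0,0]*d,(v-K[1,2])/K[1,1]*d,d],-1)
    return P@T[:3,:3].T+T[:3,3]
E
python3 - <<'E'
from h import *
W={}
for n in("top","scene"):
    z=np.load(f"pics/{n}0.npz"); P=cloud(z["p"],z["d"],camera_params(n)); W[n]=(P,z["p"])
P,p=W["top"]
print("bench z",np.median(P[300:330,380:440,2]))
def comps(m,P,name,minA=20):
    k,l,s,c=cv2.connectedComponentsWithStats(m.astype(np.uint8))
    for i in range(1,k):
        if s[i,4]>=minA:
            q=P[l==i]; r=cv2.minAreaRect(q[:,:2].astype(np.float32))
            print(name,s[i,4],"px",c[i].round(0),"mean",q.mean(0).round(1),"rect",np.round(r[0],1),np.round(r[1],1),round(r[2],1))
for n in W:
    P,p=W[n]; Z=P[...,2]; X,Y=P[...,0],P[...,1]
    roi=(abs(Y-40)<130)&(X>350)&(X<620)
    comps(roi&(Z>88)&(Z<99),P,n+" knobtop")
    comps(roi&(Z>66)&(Z<80)&(p.max(2)<90),P,n+" fin/other",8)
    comps(roi&(Z>24)&(Z<34),P,n+" block",100)
    comps(roi&(Z>34)&(Z<43),P,n+" plate",50)
    comps(roi&(Z>49)&(Z<57),P,n+" bridge",50)
    comps((Z>22)&(Z<36)&(Y>200)&(X>250)&(X<620),P,n+" trayrim",50)
    comps((Z>65)&(Z<85)&(Y>100)&(X>350)&(X<700),P,n+" tin",50)
E
```

```text
bench z 1.3069024669972578
top knobtop 155 px [268. 241.] mean [611.5 101.9  94. ] rect [609.6 102.5] [18.9 35. ] 1.9
top knobtop 116 px [343. 242.] mean [613.3 -37.3  94. ] rect [611.9 -37.3] [15.3 31.8] 1.1
top fin/other 93 px [268. 288.] mean [524.1  99.5  75. ] rect [524.1  99.9] [24.3 11.8] 1.3
top fin/other 82 px [342. 289.] mean [527.9 -40.   75.3] rect [528.  -40.1] [24.4  9.7] 1.5
top block 1498 px [306. 267.] mean [568.8  30.8  31. ] rect [578.5  31. ] [84.9 98.9] 1.6
top block 319 px [357. 267.] mean [571.8 -69.4  31. ] rect [579.3 -68.9] [81.  18.4] 1.1
top block 294 px [255. 268.] mean [563.8 131.5  31. ] rect [567.3 130.6] [21.4 68.8] 88.6
top plate 740 px [270. 270.] mean [561.2 100.1  38.9] rect [558.5 100. ] [77.4 42.9] 0.2
top plate 721 px [341. 270.] mean [565.  -39.   39.1] rect [562.4 -40.3] [76.5 39.6] 1.5
top bridge 301 px [270. 246.] mean [606.  101.9  53.9] rect [608.3 102.2] [23.9 68.1] 1.8
top bridge 276 px [306. 251.] mean [599.8  31.6  50.8] rect [599.2  31.3] [39.2 42.7] 1.8
top bridge 263 px [341. 247.] mean [608.6 -36.7  54. ] rect [610.5 -38.3] [19.9 
[... 876 characters left out ...]
ean [548.5 -36.5  37.1] rect [553.6 -37.9] [69.4 40.3] 1.5
scene plate 371 px [372. 234.] mean [544.9 100.6  37.2] rect [549.9 102. ] [67.3 40.2] 1.8
scene bridge 65 px [286. 248.] mean [610.4 -63.6  51.9] rect [610.4 -64. ] [20.9 15.5] 9.8
scene bridge 97 px [313. 251.] mean [609.2 -11.2  52. ] rect [608.4 -11.3] [19.2 22.8] 85.2
scene bridge 114 px [360. 256.] mean [608.1  78.9  51.9] rect [607.2  80. ] [25.5 21. ] 5.7
scene bridge 99 px [386. 259.] mean [608.6 129.4  52.1] rect [606.2 127.5] [26.8 19. ] 1.4
scene trayrim 862 px [495. 231.] mean [491.3 351.   27.3] rect [482.9 348.6] [140.7 213.9] 82.2
scene tin 391 px [443. 295.] mean [686.5 232.1  73.8] rect [684.2 232.4] [31.5 52.7] 0.1
```

The manual's scale: shifts go in shares of 0.3 m and turns go in shares of pi/2 rad. Converting my numbers, 0.291 m is 0.97, 0.254 m is 0.8467, -1.43 rad is -0.9104.

Emit:
move_arm --pt "0 0 -0.1146 0.12 -0.0833 0 0.0854" --pt "0 0 -0.2292 0.2433 -0.1667 0 0.0854" --pt "0 0 -0.3438 0.3633 -0.25 0 0.0854" --pt "0 0 -0.4584 0.4867 -0.3333 0 0.0854" --pt "0 0 -0.573 0.6067 -0.4167 0 0.0854" --pt "0 0 -0.6875 0.7267 -0.5 0 0.0854" --pt "0 0 -0.7958 0.8467 -0.5833 0 0.0854" --pt "0 0 -0.9104 0.97 -0.6667 0 0.0854" --grip_force 40

```text
clock: 1.1
eef_pos: [405.7, -316.8, 231.1]
tcp_rot: [-3.141, -0.0, 1.741]
contact_force: [0.9, -0.7, 0.0]
opening: 0.997
grasp_force: 0.0
```

In the tool's units: 0.2595 m is 0.865, 0.242 m is 0.8067, -1.435 rad is -0.9135.

Emit:
move_arm --pt "0 0 -0.1146 0.1167 0.1233 0.0333 0.0854" --pt "0 0 -0.2292 0.2333 0.2467 0.0667 0.0854" --pt "0 0 -0.3438 0.3467 0.37 0.1 0.0854" --pt "0 0 -0.4584 0.4633 0.4933 0.1333 0.0854" --pt "0 0 -0.573 0.5767 0.62 0.1667 0.0854" --pt "0 0 -0.6875 0.69 0.74 0.2 0.0854" --pt "0 0 -0.8021 0.8067 0.865 0.2367 0.0854" --pt "0 0 -0.9135 0.8067 0.865 0.2367 0.0854"

```text
clock: 2.1
eef_pos: [622.8, -34.0, 158.8]
tcp_rot: [3.141, -0.001, -3.104]
contact_force: [-1.0, -1.3, 0.1]
opening: 0.999
grasp_force: 0.0
```

```bash
python3 - <<'E'
from h import *
c=camera_params("wrist");p,d=grab_frame("wrist");np.savez("pics/w1.npz",p=p,d=d,T=c["world_from_camera"],K=c["camera_matrix"])
cv2.imwrite("pics/w1.png",p[:,:,::-1]);print(c,sensors.sense())
E
```

```text
{'camera_matrix': array([[371.64829954,   0.        , 321.71130889],
       [  0.        , 371.64829954, 238.52682417],
       [  0.        ,   0.        ,   1.        ]]), 'world_from_camera': array([[-3.83044045e-02,  9.53935035e-01,  2.97557930e-01,
         5.47585131e+02],
       [ 9.99265837e-01,  3.67898323e-02,  1.06909365e-02,
        -3.70539410e+01],
       [-7.48647478e-04,  2.97748984e-01, -9.54643903e-01,
         3.00966736e+02],
       [ 0.00000000e+00,  0.00000000e+00,  0.00000000e+00,
         1.00000000e+00]])} {'clock': 2.15, 'qpos': array([-5.90221406e-02,  4.24357987e-01,  1.70063576e+00,  1.27925644e-04,
        1.01808891e+00, -1.67487688e+00]), 'qvel': array([-0.0298713 , -0.01985749,  0.02011952, -0.00834134,  0.0043956 ,
        0.27579579]), 'joint_efforts': array([  1.36663422, -61.78876877, -31.87483549,   0.17604937,
        -0.15053057,   1.74601816]), 'eef_pos': array([621.93089494, -35.21038312, 159.13704306]), 'tcp_rot': array([ 3.14132966e+00, -1.47064661e-03, -3.09660129e+00]), 'contact_force': array([-0.65297424, -0.12349436, -0.57425799]), 'wrist_torque': array([-0.05715619,  0.01238713, -0.0442453 ]), 'grasp_force': 0.0, 'opening': 1.0012633587662128}
```

View pics/w1.png

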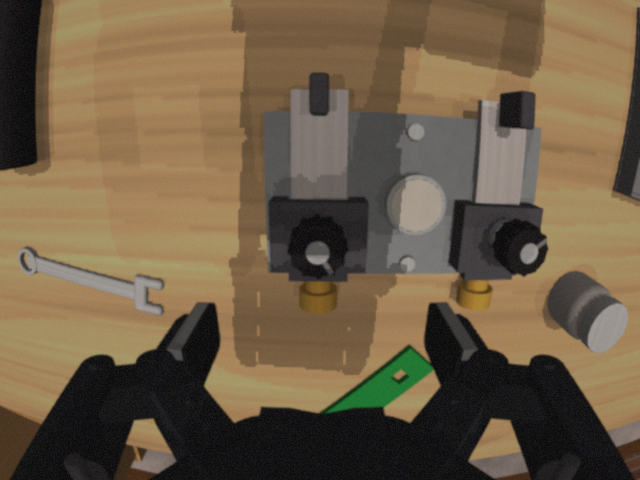

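Wrist view: the outlet 2 knob cap is at (318,253), which puts its axis at about (621,-36.6). The outlet 1 cap at (528,253) gives about (617.5,102). The fingers straddle clear of both, so I lower onto outlet 2.

In the tool's units: 0.098 m is 0.3267, 0.085 m is 0.2833.

Emit:
move_arm --pt "0 0 0 0 0 0.1 0.0854" --pt "0 0 0 0 0 0.2 0.0854" --pt "0 0 0 0 0 0.2833 0.0854" --pt "0 0 0 0 0 0.3267 0.0854" --pt "0 0 0 0 0 0.3267 0.0854" --pt "0 0 0 0 0 0.3267 0.0854"

```text
clock: 2.9
eef_pos: [622.3, -37.1, 63.2]
tcp_rot: [-3.141, 0.001, -3.114]
contact_force: [1.0, 0.1, 0.6]
opening: 1.002
grasp_force: 0.0
```

```bash
python3 -c "
from h import *
s=sensors.sense();print(s['eef_pos'],s['tcp_rot'],s['contact_force'],s['wrist_torque'])"
```

```text
[622.29644999 -37.13199933  63.24621203] [-3.14147564e+00  1.33966686e-03 -3.11416473e+00] [0.96881974 0.05443802 0.55467149] [-0.01786465  0.05738739 -0.01308849]
```

In the tool's units: 0.001 m is 0.0033.

Emit:
move_arm --pt "0 0 0 0.0033 0 0 0.03" --pt "0 0 0 0.0033 0 0 0.02" --pt "0 0 0 0.0033 0 0 0.02" --pt "0 0 0 0.0033 0 0 0.02" --pt "0 0 0 0.0033 0 0 0.02" --pt "0 0 0 0.0033 0 0 0.02" --grip_force 40

```text
clock: 3.65
eef_pos: [620.9, -36.8, 62.8]
tcp_rot: [3.141, 0.001, -3.113]
contact_force: [-2.2, 0.9, 6.5]
opening: 0.389
grasp_force: 39.3
```

```bash
python3 -c "
from h import *
s=sensors.sense();print(s['eef_pos'],s['tcp_rot'],s['contact_force'],s['wrist_torque'],s['opening'],s['grasp_force'])"
```

```text
[620.88774239 -36.83870498  62.77985255] [ 3.14144403e+00  5.20591795e-04 -3.11342299e+00] [-2.15368084  0.9080525   6.52123852] [0.2074738  0.25741686 0.00710453] 0.3891740320636598 39.264366030693054
```

Well centred. Trial: clockwise 0.13.

In the tool's units: 0.13 rad is 0.0828.

Emit:
move_arm --pt "0 0 0.0255 0 0 0 0.02" --pt "0 0 0.0573 0 0 0 0.02" --pt "0 0 0.0828 0 0 0 0.02" --pt "0 0 0.0828 0 0 0 0.02"

```text
clock: 4.15
eef_pos: [620.9, -36.9, 62.9]
tcp_rot: [3.142, 0.001, 3.039]
contact_force: [-2.6, 0.5, 7.1]
opening: 0.387
grasp_force: 39.4
```

```bash
python3 -c "
from h import *
s=sensors.sense();print(s['eef_pos'],s['tcp_rot'],s['contact_force'],s['wrist_torque'],s['opening'],s['grasp_force'])"
```

```text
[620.89503853 -36.92637296  62.94244195] [3.14156234e+00 5.18197129e-04 3.03944311e+00] [-2.63290718  0.52403326  7.0701868 ] [0.21576055 0.32539455 0.05808742] 0.3866013021218825 39.41659927368164
```

In the tool's units: -0.26 rad is -0.1655.

Emit:
move_arm --pt "0 0 -0.0255 0 0 0 0.02" --pt "0 0 -0.0573 0 0 0 0.02" --pt "0 0 -0.0828 0 0 0 0.02" --pt "0 0 -0.1146 0 0 0 0.02" --pt "0 0 -0.1401 0 0 0 0.02" --pt "0 0 -0.1655 0 0 0 0.02" --pt "0 0 -0.1655 0 0 0 0.02"

```text
clock: 5.03
eef_pos: [620.9, -36.8, 62.8]
tcp_rot: [3.141, 0.001, -2.983]
contact_force: [-2.0, 1.6, 5.6]
opening: 0.385
grasp_force: 39.3
```

```bash
python3 -c "
from h import *
s=sensors.sense();print(s['eef_pos'],s['tcp_rot'],s['contact_force'],s['wrist_torque'],s['opening'],s['grasp_force'])"
```

```text
[620.88254683 -36.75678214  62.77742599] [ 3.14132357e+00  5.80445660e-04 -2.98327559e+00] [-1.96225288  1.58692529  5.59081072] [ 0.28334996  0.19056372 -0.21252965] 0.38482124760845493 39.316163063049316
```

Clockwise took only friction (0.06 N m) and the knob rose slightly. Counter-clockwise wound up to 0.21 N m. Outlet 2 is therefore the left-hand screw, so I unscrew it clockwise, rising with the thread.

In the tool's units: -0.003 m is -0.01, -0.0026 m is -0.0087, 1.33 rad is 0.8467.

Emit:
move_arm --pt "0 0 0.0828 0 0 0 0.02" --pt "0 0 0.191 0 0 -0.0013 0.02" --pt "0 0 0.2992 0 0 -0.003 0.02" --pt "0 0 0.4074 0 0 -0.0043 0.02" --pt "0 0 0.5157 0 0 -0.0057 0.02" --pt "0 0 0.6239 0 0 -0.0073 0.02" --pt "0 0 0.7321 0 0 -0.0087 0.02" --pt "0 0 0.8467 0 0 -0.01 0.02"

```text
clock: 6.02
eef_pos: [620.4, -37.3, 65.7]
tcp_rot: [-3.141, 0.0, 1.964]
contact_force: [-3.9, -0.3, 6.7]
opening: 0.384
grasp_force: 39.4
```

```bash
python3 -c "
from h import *
s=sensors.sense();print(s['eef_pos'],s['tcp_rot'],s['contact_force'],s['wrist_torque'],s['opening'],s['grasp_force'])"
```

```text
[620.41962998 -37.32830997  65.67142673] [-3.14095955e+00  3.47385280e-04  1.96439054e+00] [-3.8651333  -0.25594316  6.73331522] [-0.1974736   0.56937333  0.08023645] 0.38365179030225477 39.441989064216614
```

In the tool's units: -0.0035 m is -0.0117, -0.003 m is -0.01, 1.36 rad is 0.8658.

Emit:
move_arm --pt "0 0 0.1082 0 0 -0.0013 0.02" --pt "0 0 0.2165 0 0 -0.003 0.02" --pt "0 0 0.3247 0 0 -0.0043 0.02" --pt "0 0 0.4329 0 0 -0.0057 0.02" --pt "0 0 0.5411 0 0 -0.0073 0.02" --pt "0 0 0.6494 0 0 -0.0087 0.02" --pt "0 0 0.7576 0 0 -0.01 0.02" --pt "0 0 0.8658 0 0 -0.0117 0.02"

```text
clock: 7.02
eef_pos: [619.8, -37.0, 69.1]
tcp_rot: [-3.141, 0.001, 0.604]
contact_force: [-5.1, 0.3, 7.6]
opening: 0.382
grasp_force: 39.6
```

In the tool's units: -0.0011 m is -0.0037, -0.0009 m is -0.003, 0.42 rad is 0.2674.

Emit:
move_arm --pt "0 0 0.1082 0 0 -0.0013 0.02" --pt "0 0 0.2165 0 0 -0.003 0.02" --pt "0 0 0.2674 0 0 -0.0037 0.02" --pt "0 0 0.2674 0 0 -0.0037 0.02"

```text
clock: 7.52
eef_pos: [619.7, -36.8, 70.2]
tcp_rot: [-3.141, 0.002, 0.189]
contact_force: [-5.2, 0.8, 8.2]
opening: 0.385
grasp_force: 39.5
```

```bash
python3 -c "
from h import *
s=sensors.sense();print(s['qpos'],s['eef_pos'],s['tcp_rot'],s['contact_force'],s['wrist_torque'],s['opening'],s['grasp_force'])"
```

```text
[-6.18203683e-02  5.33354852e-01  1.75865418e+00  1.64556725e-04
  8.51445907e-01  1.32011049e+00] [619.70222275 -36.81372527  70.17695527] [-3.14101096e+00  1.77342449e-03  1.88757446e-01] [-5.16988942  0.81298521  8.17941435] [0.28026343 0.84011916 0.04210907] 0.3852414632902375 39.54499304294586
```

In the tool's units: -0.093 m is -0.31, -0.05 m is -0.1667, 0.16 rad is 0.1019.

Emit:
move_arm --pt "0 0 0 0 0 0 0.06" --pt "0 0 0 0 0 0 0.07" --pt "0 0 0 0 0 0 0.07" --pt "0 0 0 0 0 -0.0833 0.07" --pt "0 0 0.0509 0 0 -0.1667 0.07" --pt "0 0 0.1019 -0.15 0 -0.1667 0.07" --pt "0 0 0.1019 -0.31 0 -0.1667 0.07" --pt "0 0 0.1019 -0.31 0 -0.1667 0.07" --grip_force 80

```text
clock: 8.52
eef_pos: [525.7, -54.8, 119.5]
tcp_rot: [-3.141, 0.003, 0.029]
contact_force: [1.4, -0.8, -0.1]
opening: 0.817
grasp_force: 0.0
```

```bash
python3 - <<'E'
from h import *
s=sensors.sense();print(s['eef_pos'],s['tcp_rot'],s['contact_force'])
c=camera_params("wrist");p,d=grab_frame("wrist")
cv2.imwrite("pics/w2.png",p[:,:,::-1]);print(c["world_from_camera"])
p,d=grab_frame("scene");P=cloud(p,d,camera_params("scene"));X,Y,Z=np.moveaxis(P,-1,0)
for y in(-37,102):
    m=(abs(Y-y)<22)&(X>590)&(X<645)&(Z>80)&(Z<112); print(y,m.sum(),np.percentile(Z[m],[50,90]))
E
```

```text
[525.71899569 -54.82848824 119.50911982] [-3.14133443  0.00314606  0.02906915] [ 1.37938404 -0.80351996 -0.06672355]
[[ 3.01653670e-02 -9.53081824e-01 -3.01206054e-01  6.03295388e+02]
 [-9.99544250e-01 -2.84138281e-02 -1.01953994e-02 -5.27602184e+01]
 [ 1.15863287e-03  3.01376328e-01 -9.53504571e-01  2.61302408e+02]
 [ 0.00000000e+00  0.00000000e+00  0.00000000e+00  1.00000000e+00]]
-37 329 [ 98.81090715 101.11132732]
102 294 [91.49785714 93.96348023]
```

View pics/w2.png

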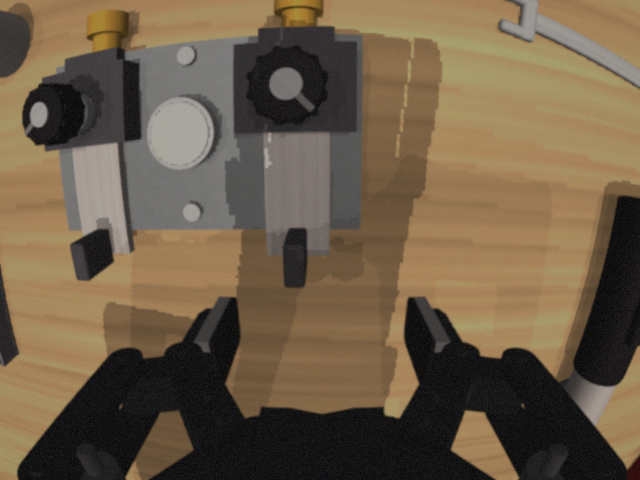

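Knob 2 is now about 7.5 mm higher than knob 1, so its pin is clear. The wrist view shows slide 2's fin top at (295,272), about (525.5,-40), free between the fingers after a 15 mm sideways shift.

In the tool's units: 0.074 m is 0.2467, -0.015 m is -0.05.

Emit:
move_arm --pt "0 0 0 0 -0.05 0 0.07" --pt "0 0 0 0 -0.05 0.0667 0.07" --pt "0 0 0 0 -0.05 0.15 0.06" --pt "0 0 0 0 -0.05 0.2167 0.06" --pt "0 0 0 0 -0.05 0.2467 0.06" --pt "0 0 0 0 -0.05 0.2467 0.06" --pt "0 0 0 0 -0.05 0.2467 0.03" --pt "0 0 0 0 -0.05 0.2467 0.02" --grip_force 80

```text
clock: 9.62
eef_pos: [529.5, -39.5, 46.6]
tcp_rot: [3.141, -0.001, 0.03]
contact_force: [-0.2, 0.3, 0.1]
opening: 0.283
grasp_force: 0.0
```

Emit:
move_arm --pt "0 0 0 0 0 0 0.0" --pt "0 0 0 0 0 0 0.0" --pt "0 0 0 0 0 0 0.0" --pt "0 0 0 0 0 0 0.0" --pt "0 0 0 0 0 0 0.0"

```text
clock: 10.25
eef_pos: [529.3, -39.6, 46.7]
tcp_rot: [3.142, -0.001, 0.03]
contact_force: [-1.3, -0.2, 5.5]
opening: 0.124
grasp_force: 78.2
```

In the tool's units: -0.025 m is -0.0833, -0.018 m is -0.06.

Emit:
move_arm --pt "0 0 0 -0.0167 0 0 0.0" --pt "0 0 0 -0.0333 0 0 0.0" --pt "0 0 0 -0.06 0 0 0.0" --pt "0 0 0 -0.0833 0 0 0.0"

```text
clock: 10.75
eef_pos: [504.5, -40.4, 46.4]
tcp_rot: [3.141, -0.002, 0.03]
contact_force: [3.4, -0.6, 4.3]
opening: 0.121
grasp_force: 78.8
```

In the tool's units: -0.055 m is -0.1833, -0.03 m is -0.1.

Emit:
move_arm --pt "0 0 0 -0.0333 0 0 0.0" --pt "0 0 0 -0.0667 0 0 0.0" --pt "0 0 0 -0.1 0 0 0.0" --pt "0 0 0 -0.1333 0 0 0.0" --pt "0 0 0 -0.1667 0 0 0.0" --pt "0 0 0 -0.1833 0 0 0.0" --pt "0 0 0 -0.1833 0 0 0.0"

```text
clock: 11.62
eef_pos: [447.6, -41.9, 45.7]
tcp_rot: [-3.141, 0.002, 0.03]
contact_force: [-1.1, -0.5, 6.5]
opening: 0.122
grasp_force: 79.1
```

```bash
python3 - <<'E'
from h import *
s=sensors.sense();print(s['eef_pos'],s['tcp_rot'],s['contact_force'],s['opening'],s['grasp_force'])
p,d=grab_frame("scene");cv2.imwrite("pics/s2.png",cv2.resize(p[130:330,200:560,::-1],None,fx=2,fy=2))
E
```

```text
[447.56094003 -41.89651989  45.72058208] [-3.14139658e+00  2.10991363e-03  2.97385553e-02] [-1.12022376 -0.45540917  6.4838901 ] 0.12228751294805036 79.09180641174316
```

View pics/s2.png

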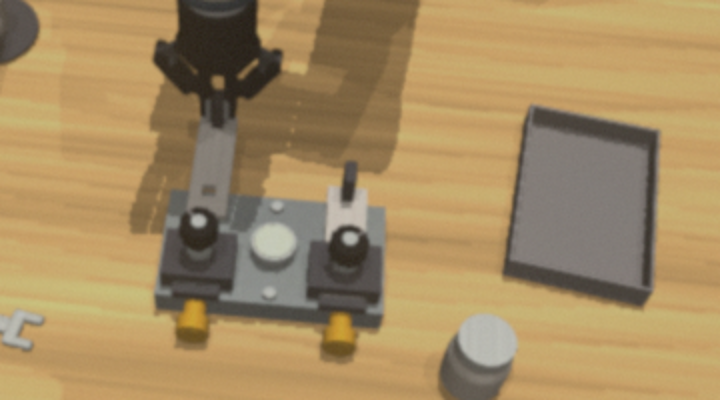

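Slide 2 is out of the bridge, with its pin hole visible at (208,190) in the crop and slide 1 still home. Now I lift it and carry it to the tray.

In the tool's units: -0.18 m is -0.6, -0.08 m is -0.2667, 0.08 rad is 0.0509.

Emit:
move_arm --pt "0 0 0 0 0 -0.0667 0.0" --pt "0 0 0 0 0 -0.1667 0.0" --pt "0 0 0 0 0 -0.2667 0.0" --pt "0 0 0 0 -0.0667 -0.2667 0.0" --pt "0 0 0.0191 -0.0033 -0.2 -0.2667 0.0" --pt "0 0 0.0382 -0.0067 -0.3333 -0.2667 0.0" --pt "0 0 0.0509 -0.01 -0.4667 -0.2667 0.0" --pt "0 0 0.0637 -0.0133 -0.6 -0.2667 0.0"

```text
clock: 12.68
eef_pos: [436.9, 138.3, 124.6]
tcp_rot: [3.139, 0.005, -0.071]
contact_force: [0.4, 0.9, -1.9]
opening: 0.127
grasp_force: 78.3
```

In the tool's units: -0.216 m is -0.72, -0.005 m is -0.0167, 0.066 rad is 0.042.

Emit:
move_arm --pt "0 0 0.0064 -0.0167 -0.1333 0 0.0" --pt "0 0 0.0127 -0.0333 -0.2667 0 0.0" --pt "0 0 0.0223 -0.0467 -0.4 0 0.0" --pt "0 0 0.0286 -0.06 -0.5333 0 0.0" --pt "0 0 0.035 -0.0733 -0.65 0 0.0" --pt "0 0 0.042 -0.0833 -0.72 0 0.0" --pt "0 0 0.042 -0.0833 -0.72 0 0.0" --pt "0 0 0.042 -0.0833 -0.72 0 0.0"

```text
clock: 13.68
eef_pos: [428.5, 353.6, 124.8]
tcp_rot: [3.139, 0.002, -0.136]
contact_force: [-0.4, -0.9, -3.5]
opening: 0.127
grasp_force: 78.4
```

```bash
python3 - <<'E'
from h import *
s=sensors.sense();print(s['qpos'],s['eef_pos'],s['tcp_rot'],s['contact_force'],s['wrist_torque'])
p,d=grab_frame("scene");P=cloud(p,d,camera_params("scene"));X,Y,Z=np.moveaxis(P,-1,0)
m=(Z>50)&(Z<110)&(Y>270)&(Y<440)&(X>440)&(X<600)&(p.min(2)>70)
q=P[m];print(m.sum(),cv2.minAreaRect(q[:,:2].astype(np.float32)),np.polyfit(q[:,0],q[:,2],1),q[:,2].mean())
cv2.imwrite("pics/s3.png",cv2.resize(p[130:330,300:600,::-1],None,fx=2,fy=2))
E
```

```text
[ 6.87317805e-01  3.75002342e-01  1.87244436e+00 -3.26548718e-04
  8.97961193e-01  2.39412599e+00] [428.50454206 353.55968701 124.78922892] [ 3.13862141e+00  2.40681826e-03 -1.35811440e-01] [-0.40999357 -0.86549627 -3.48985487] [-0.00955681  0.12572662  0.00612196]
60 ((501.4562072753906, 328.934326171875), (108.01930236816406, 35.2548828125), 11.086281776428223) [-7.87811851e-04  1.08597762e+02] 108.18322594344673
```

View pics/s3.png

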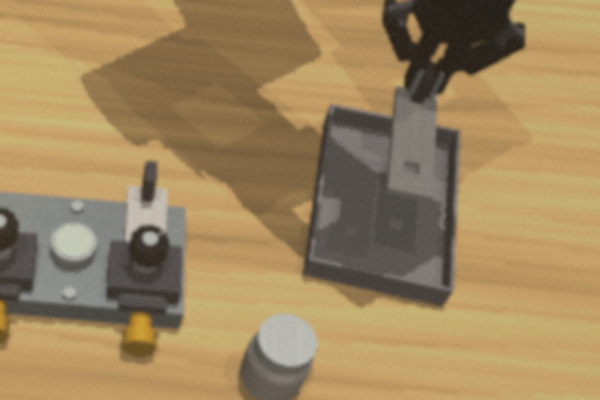

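The slide hangs level above the tray and parallel to it: in the crop its plate is at (412,145) and its hole at (411,167). Lowering.

In the tool's units: 0.1 m is 0.3333, 0.095 m is 0.3167.

Emit:
move_arm --pt "0 0 0 0 0 0.0667 0.0" --pt "0 0 0 0 0 0.1333 0.0" --pt "0 0 0 0 0 0.2 0.0" --pt "0 0 0 0 0 0.25 0.0" --pt "0 0 0 0 0 0.2933 0.0" --pt "0 0 0 0 0 0.3167 0.0" --pt "0 0 0 0 0 0.3333 0.0" --pt "0 0 0 0 0 0.3333 0.0"

```text
clock: 14.72
eef_pos: [429.7, 355.1, 25.8]
tcp_rot: [3.141, 0.0, -0.136]
contact_force: [0.5, 0.2, -3.1]
opening: 0.125
grasp_force: 78.5
```

In the tool's units: 0.004 m is 0.0133, 0.003 m is 0.01.

Emit:
move_arm --pt "0 0 0 0 0 0.0033 0.0" --pt "0 0 0 0 0 0.0067 0.0" --pt "0 0 0 0 0 0.01 0.0" --pt "0 0 0 0 0 0.0133 0.0" --pt "0 0 0 0 0 0.0133 0.0"

```text
clock: 15.35
eef_pos: [429.7, 355.1, 21.8]
tcp_rot: [3.141, 0.0, -0.136]
contact_force: [-0.0, 0.1, -2.4]
opening: 0.123
grasp_force: 78.5
```

In the tool's units: 0.0015 m is 0.005, 0.001 m is 0.0033.

Emit:
move_arm --pt "0 0 0 0 0 0.0017 0.0" --pt "0 0 0 0 0 0.0033 0.0" --pt "0 0 0 0 0 0.005 0.0" --pt "0 0 0 0 0 0.005 0.0"

```text
clock: 15.85
eef_pos: [429.8, 355.1, 20.7]
tcp_rot: [-3.142, -0.0, -0.136]
contact_force: [-2.2, -0.0, 3.7]
opening: 0.123
grasp_force: 79.4
```

In the tool's units: 0.001 m is 0.0033, 0.0005 m is 0.0017.

Emit:
move_arm --pt "0 0 0 0 0 0.0017 0.0" --pt "0 0 0 0 0 0.0033 0.0" --pt "0 0 0 0 0 0.0033 0.0"

```text
clock: 16.23
eef_pos: [429.7, 355.2, 20.6]
tcp_rot: [-3.141, -0.0, -0.136]
contact_force: [-5.9, -3.9, 17.2]
opening: 0.124
grasp_force: 81.6
```

Resting on the tray floor. Ease off, release, rise.

In the tool's units: -0.15 m is -0.5, -0.09 m is -0.3.

Emit:
move_arm --pt "0 0 0 0 0 -0.0027 0.0" --pt "0 0 0 0 0 -0.0027 0.02" --pt "0 0 0 0 0 -0.0027 0.04" --pt "0 0 0 0 0 -0.0027 0.04" --pt "0 0 0 0 0 -0.0333 0.04" --pt "0 0 0 0 0 -0.1333 0.04" --pt "0 0 0 0 0 -0.3 0.04" --pt "0 0 0 0 0 -0.5 0.04"

```text
clock: 17.23
eef_pos: [429.2, 354.7, 170.7]
tcp_rot: [3.141, 0.001, -0.136]
contact_force: [0.6, 1.6, -0.5]
opening: 0.468
grasp_force: 0.0
```

In the tool's units: -0.1 m is -0.3333, -0.08 m is -0.2667.

Emit:
move_arm --pt "0 0 0 -0.1667 0 -0.1333 0.04" --pt "0 0 0 -0.3333 0 -0.2667 0.04" --pt "0 0 0 -0.3333 0 -0.2667 0.04" --pt "0 0 0 -0.3333 0 -0.2667 0.04"

```text
clock: 17.73
eef_pos: [330.8, 368.7, 249.8]
tcp_rot: [-3.141, -0.001, -0.135]
contact_force: [0.5, -0.6, 0.4]
opening: 0.469
grasp_force: 0.0
```

```bash
python3 - <<'E'
from h import *
s=sensors.sense();print(s['eef_pos'],s['contact_force'],s['clock'])
p,d=grab_frame("scene");P=cloud(p,d,camera_params("scene"));X,Y,Z=np.moveaxis(P,-1,0)
m=(Z>6)&(Z<18)&(Y>300)&(Y<400)&(X>400)&(X<575)&(p.min(2)>70)
q=P[m];print(m.sum(),cv2.minAreaRect(q[:,:2].astype(np.float32)),np.polyfit(q[:,0],q[:,2],1),q[:,2].mean())
for y in(-37,102):
    m=(abs(Y-y)<22)&(X>590)&(X<645)&(Z>80)&(Z<112); print(y,m.sum(),np.percentile(Z[m],[50,90]))
cv2.imwrite("pics/s4.png",p[:,:,::-1])
E
```

```text
[330.77382564 368.74696968 249.76539686] [ 0.50335054 -0.59765848  0.41109209] 17.725
989 ((483.01953125, 351.33392333984375), (164.64822387695312, 90.51323699951172), 0.35362356901168823) [-1.86265448e-03  1.14528789e+01] 10.53926423913315
-37 331 [ 98.74491059 101.41737508]
102 294 [91.55535045 93.68920883]
```

View pics/s4.png

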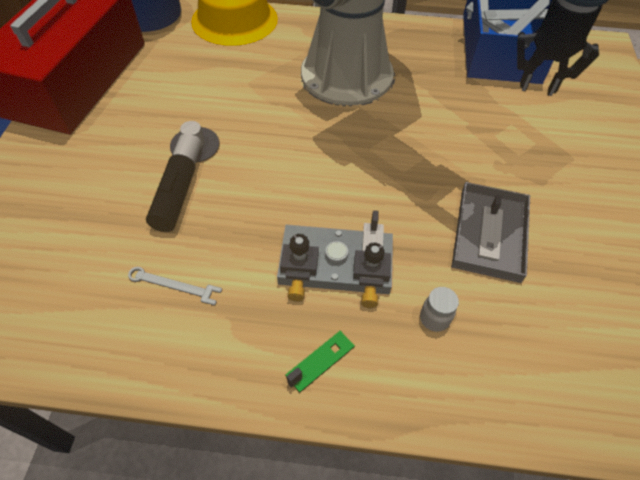

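The slide lies flat in the tray at (492,232). Slide 1 is home, the bystanders have not moved, and the arm is clear.

```bash
python3 -c "
from rig import order
print(order.sign_off())"
```

```text
the job is handed in; nothing more can be done
None
```

The job is handed in: outlet 2 had the left-hand screw, which I unscrewed about 2.9 rad, and its slide now lies flat in the grey tray; outlet 1's screw was never touched, and its slide and the bystanders are where they were.

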